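# Weigh the inner lid on its canister without the outer lid

### The job

The inner lid is to be weighed on its canister: ready the scale on its button box by pressing green, then yellow, then blue, each fully down and one at a time, and leaving red alone. Then carry the two nested lids together, by the inner lid's orange knob, from the wooden ring to the open canister on the scale, lower them gently until both are fully seated and let go. Last, take the outer lid alone by its black collar, lift it straight up with the inner lid left undisturbed on the canister, and finish while still holding it level above the canister, its skirt clear above the orange knob, with the other things on the table left where they are.

Things in the scene. Friction and masses are not known exactly. Their poses are not given: they have to be found in the camera images.
- green (a joint): travel of the green button: 0 = up, 0.006 m = fully down (5 N; it starts to give at 1.5 N, springs back)
- green_top (a point): centre of the top face of the green button (scale on): a round spring push button 26 mm across in a black collar 42 mm across, standing 10 mm above that collar and 22 mm above the console's top; pressed straight down
- yellow (a joint): travel of the yellow button: 0 = up, 0.006 m = fully down (5 N; it starts to give at 1.5 N, springs back)
- yellow_top (a point): centre of the top face of the yellow button (unit): a round spring push button 26 mm across in a black collar 42 mm across, standing 10 mm above that collar and 22 mm above the console's top; pressed straight down
- blue (a joint): travel of the blue button: 0 = up, 0.006 m = fully down (5 N; it starts to give at 1.5 N, springs back)
- blue_top (a point): centre of the top face of the blue button (zero): a round spring push button 26 mm across in a black collar 42 mm across, standing 10 mm above that collar and 22 mm above the console's top; pressed straight down
- red (a joint): travel of the red button: 0 = up, 0.006 m = fully down (5 N; it starts to give at 1.5 N, springs back)
- red_top (a point): centre of the top face of the red button (print, not used): a round spring push button 26 mm across in a black collar 42 mm across, standing 10 mm above that collar and 22 mm above the console's top; pressed straight down
- console: grey button box of the scale, 136 x 136 x 35 mm, fixed to the table, four buttons on top in a square 60 mm apart in any arrangement of colours; origin at the centre of its underside
- scale: black weighing scale, 180 x 180 mm, with a flat steel pan whose top is 40 mm above the table; fixed and rigid; origin at the centre of its underside
- canister: blue round canister, open at the top, standing loose on the scale pan: 114 mm outside and 104 mm inside diameter, 70 mm tall, 0.7 kg, grey parts on its floor (all below 42 mm); origin at the centre of its underside, z up, rim 70 mm above it
- rest: wooden ring 114 mm across, 25 mm tall, fixed to the table, on which the lid set waits; origin at the centre of its underside
- inner_lid: white inner lid, about 0.14 kg, nested under the outer lid: plug 96 mm across, 10 mm deep; flange 114 mm across, 5 mm thick, that sits on the canister rim (4 mm play); upright orange knob 16 mm across. Origin: centre of the plug underside, z up: flange from 10 to 15 mm, knob from 15 to 70 mm. Seated, its origin is 60 mm above the canister origin
- inner_knob_top (a point): centre of the top of the orange knob, 70 mm above the inner lid's origin; with the outer lid on, the knob's upper 25 mm stand free above the black collar. Lifting the inner lid by this knob carries the outer lid along on its flange
- outer_lid: aluminium outer lid, about 0.16 kg, loose on the inner flange: disc 132 mm across, 5 mm thick, 24 mm hole (4 mm play round the knob), skirt 124 mm inside, hanging 16 mm; black collar 48 mm outside, 26 inside, to grip it by. Origin: centre of the disc underside, z up: collar from 5 to 30 mm. Nested, origin 15 mm above the inner lid origin; knob top then 55 mm above it
- outer_collar_top (a point): centre of the collar's top, 30 mm above the outer lid's origin
- screwdriver: bystander: screwdriver 150 mm long, lying on the table; origin under its middle
- weight: bystander: brass test weight, 32 mm across, 44 mm tall; origin at the centre of its underside
- jar: bystander: small closed jar, 48 mm across, 65 mm tall; origin at the centre of its underside
- gasket: bystander: black rubber ring, 66 mm across, 10 mm tall; origin at the centre of its underside
- finger_part: bystander: grey finger link with a steel pin, 60 mm long, 18 mm tall; origin under its grey block
- cup_tray: bystander: yellow two-part tray, 80 x 90 x 30 mm; origin at the centre of its underside
- caliper_block: bystander: wooden block, 60 x 35 x 20 mm; origin at the centre of its underside

How it is judged:
By the outcome, as a careful person would: the job done as asked, in the order asked, and still so for the second after the job is handed in, while the arm keeps its last pose, push and grip.
It also fails if it takes over 67 s, if anything falls off the work surface, if the arm or the gripper's body presses on something with over 40 N, if the wrist force passes 120 N, or if a joint passes its speed limit or range.

### The arm

A 7-joint arm with a two-finger parallel gripper is mounted at the origin on the work surface. World frame = base frame: x ahead of the robot, y to its left, z up, the work surface at z = 0. Lengths are in mm, angles in rad, forces in N, time in s.
With the tool pointing down it reaches from about 425 to 1025 mm from the base axis. Payload 9.4 kg.
Tool frame: the origin (TCP) lies on the centre line of the jaws, within the pads' length; the fingertips stand 14 mm ahead of it and the grasp point (between the pads) lies 5 mm behind it; z points along the fingers, y is the direction in which the jaws open and shut (so a half turn about z gives the same grasp; the last joint's range is limited). The gripper opens to 93 mm and grips with 3 to 60 N. Pads are 15 mm wide; open, the fingers measure 128 mm over their backs; the gripper's body (75 mm by 188 mm) begins 65 mm behind the grasp point.
Start: joints at [1.17, 0.599, -0.003, 1.599, 0.002, 0.943, -0.08], TCP at [230.665, -687.327, 232.618] pointing down, gripper open.
Joint ranges: [-2.57, 2.57], [-0.35, 1.97], [-1.29, 1.29], [0.11, 2.56], [-1.05, 4.19], [0.11, 1.86], [-2.63, 2.63]. Speed limits (rad/s): [2.22, 2.22, 3.01, 3.01, 3.14, 3.14, 3.14].

### API

Orientations are given as a rotation vector (axis times angle).
In Python, from rig import goto, move_straight, goto_joints, grip, wait, inverse_kinematics, read_state, camera, PlanningError, hand_in gives the robot as it stands. Calls block until the motion is done:
- goto(position, orientation): joint-space move of the TCP to a pose.
- move_straight(position, feed=150, rotation=None, contact_N=None): straight line of the TCP; rotation=None keeps the orientation; feed is the mean speed in mm/s. With contact_N (N) it stops when the force on the tool has changed by that much, and returns True; else False.
- goto_joints(angles): joint-space move.
- grip(opening, squeeze=None): finger opening in mm; squeeze is the grip in N (None keeps the last); returns when the fingers have stopped.
- wait(seconds).
- inverse_kinematics(position, orientation): joint angles nearest the present ones, or None.
- read_state(): the state.
- camera(name): name is "scene" or "top"; returns a dict with "image" (480x640x3 uint8, blue, green, red), "intrinsics" (3x3 intrinsics, pixels), "xyz" and "orientation" of the camera in the world. Camera axes: x right, y down, z forward; pixel columns grow to the right and rows downward; lengths in mm; the calibration is good to about 2 mm. A picture is of the moment at which its call begins. There is no depth.
A pose or a line that the arm cannot do raises PlanningError and nothing moves.
- hand_in(): hands the job in, once; it reports no verdict.
The state is a dict: "t": time; "joint_pos": joint angles; "joint_vel": joint speeds; "effort": joint torques, N m; "position": TCP position; "tcp_rot": TCP orientation; "force": force on the tool from outside, world axes, zero at the start; "torque": the same for the moment, N m; "finger_gap": finger opening in mm.
Only numpy, scipy, OpenCV 4.12 (cv2) and the standard library are available. Lean on these libraries where they do the work, as an engineer would, in place of code of your own. Each camera call takes 0.05 s, during which the arm holds its last target.

## Working session

There is one attempt and no reset: what is moved stays moved. The work goes in short steps, each a Python script; the robot and the scene stay as the last script left them, time stands still between calls to the robot, and variables do not carry over. Pictures are saved under pics/ and viewed, and the job is handed in when it is done.

```bash
ls; mkdir -p pics; python3 - <<'E'
from rig import *
import cv2
for n in("scene","top"):
    c=camera(n); cv2.imwrite(f"pics/{n}0.png",c["image"]); print(n,c["intrinsics"],c["xyz"],c["orientation"])
s=read_state(); print(s)
E
```

```text
pics
scene [[584.03286974   0.         319.33380975]
 [  0.         584.03286974 234.79784334]
 [  0.           0.           1.        ]] [1319.17781978 -251.6024285   771.49435445] [-1.94081434 -1.3552437   0.61618366]
top [[477.60436855   0.         318.91288764]
 [  0.         477.60436855 240.36320514]
 [  0.           0.           1.        ]] [544.50750083  -3.02914366 889.18515899] [-2.19067534  2.17322695 -0.01450454]
{'t': 0.1, 'joint_pos': array([ 1.17027591,  0.60006439, -0.0025507 ,  1.60001847,  0.00180223,
        0.94287689, -0.0798116 ]), 'joint_vel': array([ 0.00062318, -0.00191864,  0.00077874, -0.00164536, -0.00107333,
        0.00024353, -0.00106962]), 'effort': array([ 5.90323121e-03, -7.66559815e+01,  1.50225129e+00, -2.52936244e+01,
       -5.23741439e-02,  1.36507317e-02,  5.11044630e-05]), 'position': array([ 230.55657185, -686.94744702,  231.84349227]), 'tcp_rot': array([-3.09918660e+00, -5.06307465e-01,  5.38397364e-04]), 'force': array([ 0.12244647,  0.69708843, -0.15324005]), 'torque': array([0.01706285, 0.04684016, 0.05054322]), 'finger_gap': 92.90358920610483}
```

View pics/scene0.png

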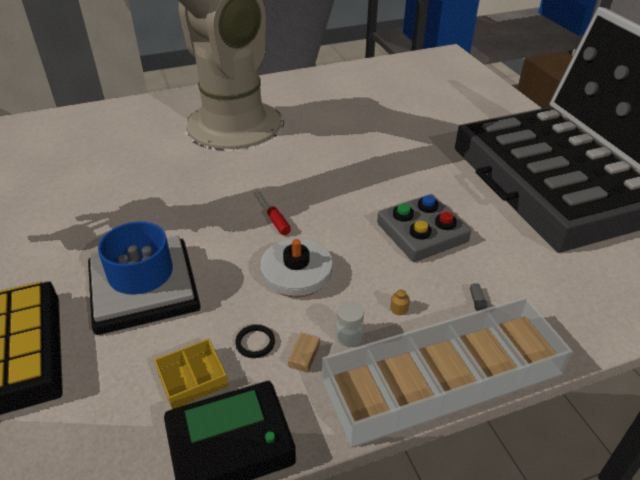

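View pics/top0.png

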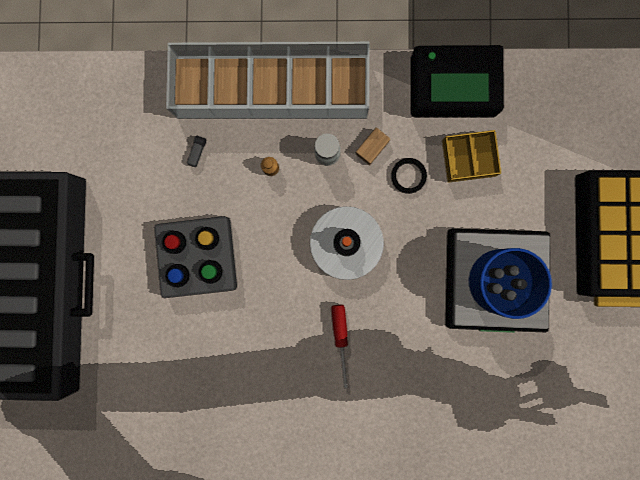

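The top view shows the lid set at about (347,242), the canister at (511,283), and the buttons red (173,242), yellow (205,238), blue (176,275) and green (208,272). Next I'll measure them.

```bash
cat > h.py <<'E'
import numpy as np, cv2
from scipy.spatial.transform import Rotation as R
from scipy.optimize import least_squares
def proj(c,P):
    P=np.atleast_2d(P); q=R.from_rotvec(c["orientation"]).inv().apply(P-c["xyz"]); q=q@np.asarray(c["intrinsics"]).T
    return q[:,:2]/q[:,2:]
def ray(c,uv):
    K=np.asarray(c["intrinsics"]); return R.from_rotvec(c["orientation"]).apply(np.linalg.solve(K,[uv[0],uv[1],1]))
def atz(c,uv,z):
    d=ray(c,uv); return c["xyz"]+d*(z-c["xyz"][2])/d[2]
def tri(cs,uvs):
    A=np.zeros((3,3));b=np.zeros(3)
    for c,u in zip(cs,uvs):
        d=ray(c,u);d/=np.linalg.norm(d);M=np.eye(3)-np.outer(d,d);A+=M;b+=M@c["xyz"]
    return np.linalg.solve(A,b)
def circ(c,x,y,z,r):
    a=np.linspace(0,2*np.pi,73); return proj(c,np.c_[x+r*np.cos(a),y+r*np.sin(a),0*a+z])
def draw(im,p,col,s): cv2.polylines(im,[np.round(p*s).astype(int)],True,col,1)
H={'green':(45,80),'yellow':(18,35),'blue':(100,125),'red':(0,6),'orange':(5,17)}
def blob(im,col,box,smin=120,vmin=50):
    h=cv2.cvtColor(im,cv2.COLOR_BGR2HSV); lo,hi=H[col]
    m=cv2.inRange(h,(lo,smin,vmin),(hi,255,255))
    if col=='red': m|=cv2.inRange(h,(172,smin,vmin),(180,255,255))
    k=np.zeros_like(m); x0,y0,x1,y1=box; k[y0:y1,x0:x1]=m[y0:y1,x0:x1]
    n,l,s,ce=cv2.connectedComponentsWithStats(k); i=1+np.argmax(s[1:,4]); return ce[i],s[i],l==i
E
python3 - <<'E'
from rig import *
from h import *
T=camera("top");S=camera("scene")
import pickle; pickle.dump((T,S),open("c0.pkl","wb"))
for n in('green','yellow','blue','red'):
    a,sa,_=blob(T['image'],n,(150,210,240,300)); b,sb,_=blob(S['image'],n,(375,185,475,260))
    print(n,a.round(1),sa,b.round(1),sb[:5],'tri',tri((T,S),(a,b)).round(1),'T57',atz(T,a,57).round(1),'S57',atz(S,b,57).round(1))
a,sa,_=blob(T['image'],'orange',(320,215,375,270));b,sb,_=blob(S['image'],'orange',(275,225,320,270))
print('knob',a,sa,b,sb,tri((T,S),(a,b)),atz(T,a,85),atz(S,(b[0],sb[1]+2),85))
a,sa,ma=blob(T['image'],'blue',(450,230,570,330),120,40);b,sb,mb=blob(S['image'],'blue',(80,210,190,300),120,40)
print('can',a,sa,b,sb)
for c,m in((T,ma),(S,mb)):
    cn=max(cv2.findContours(m.astype(np.uint8),cv2.RETR_EXTERNAL,cv2.CHAIN_APPROX_NONE)[0],key=len)
    P=cv2.convexHull(cn)[:,0].astype(float)
    # silhouette = hull of rim circle and base circle
    D=P
    def res(q,full=cn[:,0].astype(float)):
        h=cv2.convexHull(np.vstack([circ(c,q[0],q[1],110,57),circ(c,q[0],q[1],40,57)]).astype(np.float32))
        return [cv2.pointPolygonTest(h,(float(u),float(v)),True) for u,v in full]
    c0=atz(c,cn[:,0].mean(0),80)[:2]
    r=least_squares(res,c0,loss='soft_l1',diff_step=1e-3); print('can xy',r.x,np.abs(r.fun).mean(),np.mean(r.fun))
E
```

```text
green [208.2 271.5] [201 265  15  14 167] [403.1 209. ] [397 204  13  11 117] tri [526.5 218.6  52.8] T57 [526.8 218.1  57. ] S57 [531.  215.2  57. ]
yellow [205.3 237.6] [198 231  16  14 182] [420.5 226.3] [414 220  15  13 151] tri [586.4 225.2  53.6] T57 [586.3 224.5  57. ] S57 [589.9 222.7  57. ]
blue [175.  275.3] [168 269  15  14 176] [428.1 200.8] [422 196  14  11 123] tri [519.2 278.   52.4] T57 [519.5 276.9  57. ] S57 [524.3 274.   57. ]
red [171.7 241.5] [164 235  16  14 178] [445.9 217.3] [439 212  15  12 141] tri [578.8 284.9  53.2] T57 [578.9 284.1  57. ] S57 [582.8 281.4  57. ]
knob [346.50684932 241.02739726] [342 237  10   9  73] [295.75641026 248.12179487] [291 239  10  19 156] [581.31387577 -23.52400332  70.47926031] [580.72723807 -22.95251826  85.        ] [578.7350947  -22.51946585  85.        ]
can [510.26069079 283.40254934] [ 476  248   76   71 2432] [135.37893368 257.45773732] [  98  222   74   72 3845]
can xy [ 513.67595338 -298.63204071] 3.2981318689922388 3.180011020757187
can xy [ 510.60966931 -293.73069968] 1.1841508350623733 1.1841508350623733
```

```bash
python3 - <<'E'
from h import *
import pickle
T,S=pickle.load(open("c0.pkl","rb"))
def crop(c,box,s,L,fn):
    x0,y0,x1,y1=box
    im=cv2.resize(c['image'][y0:y1,x0:x1],None,fx=s,fy=s,interpolation=cv2.INTER_CUBIC)
    for (x,y,z,r,col) in L: draw(im,circ(c,x,y,z,r)-[x0,y0]+.5,col,s)
    return im
g=(0,255,0);w=(255,0,255)
k=(581,-23.);q=(512,-296.)
Lk=[(*k,85,8,g),(*k,60,24,w),(*k,35,66,g),(*k,60,13,w)]; Lc=[(*q,110,57,g),(*q,110,52,w),(*q,40,57,g)]
a=crop(T,(300,195,395,290),4,Lk,'');b=crop(T,(460,235,565,330),4,Lc,'')
c=crop(S,(250,225,345,305),4,Lk,'');d=crop(S,(85,215,190,300),4,Lc,'')
def pad(i): o=np.zeros((400,400,3),np.uint8); i=i[:400,:400]; o[:i.shape[0],:i.shape[1]]=i; return o
o=np.vstack([np.hstack([pad(a),pad(b)]),np.hstack([pad(c),pad(d)])]); cv2.imwrite("pics/ov.png",cv2.resize(o,(600,600)))
E
```

```text
(no output)
```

View pics/ov.png

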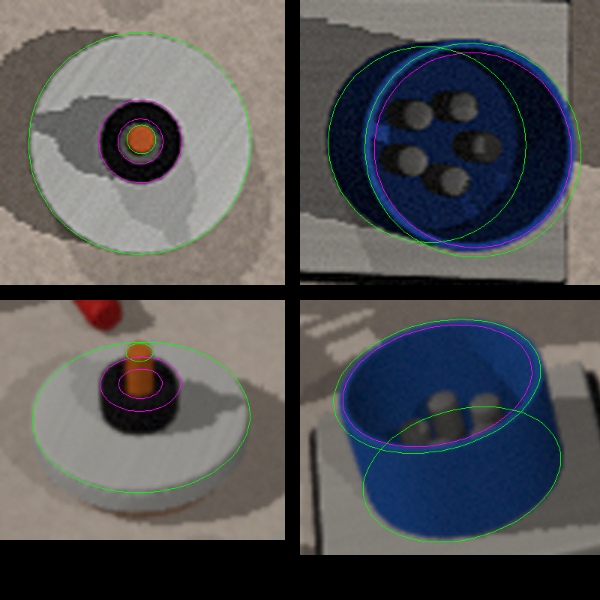

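```bash
python3 - <<'E'
from h import *
import pickle
from scipy.ndimage import map_coordinates as mc
T,S=pickle.load(open("c0.pkl","rb"))
def score(c,G,x,y,z,r,mask=None):
    p=circ(c,x,y,z,r); return mc(G,[p[:,1],p[:,0]],order=1).mean()
def fit(c,x0,y0,cs,rng=7):
    im=cv2.GaussianBlur(c['image'].astype(np.float32),(0,0),0.8)
    G=np.sqrt(sum(cv2.Sobel(im[...,i],cv2.CV_32F,1,0)**2+cv2.Sobel(im[...,i],cv2.CV_32F,0,1)**2 for i in range(3)))
    G=np.minimum(G,150)
    best=max(((sum(score(c,G,x,y,z,r) for z,r in cs),x,y) for x in np.arange(x0-rng,x0+rng+.1,.5) for y in np.arange(y0-rng,y0+rng+.1,.5)))
    return best
print('can T',fit(T,512,-296,[(110,57),(110,52)]),'S',fit(S,512,-296,[(110,57),(110,52)]))
print('disc T',fit(T,581,-23,[(35,66)]),'S',fit(S,581,-23,[(35,66)]))
print('collar T',fit(T,581,-23,[(60,24)]),'S',fit(S,581,-23,[(60,24)]))
print('knob T',fit(T,581,-23,[(85,8)]),'S',fit(S,581,-23,[(85,8)]))
for n,p in dict(green=(527,218),yellow=(586.5,224.5),blue=(520,277),red=(579,284)).items(): print(n,fit(T,*p,[(57,13)],5),fit(S,*p,[(57,13)],5))
E
```

```text
can T (np.float32(298.6674), np.float64(514.0), np.float64(-294.5)) S (np.float32(258.78125), np.float64(511.5), np.float64(-293.0))
disc T (np.float32(128.35716), np.float64(581.0), np.float64(-23.5)) S (np.float32(103.104065), np.float64(579.0), np.float64(-23.5))
collar T (np.float32(150.0), np.float64(580.5), np.float64(-24.0)) S (np.float32(108.91887), np.float64(582.0), np.float64(-25.0))
knob T (np.float32(150.0), np.float64(582.5), np.float64(-23.0)) S (np.float32(145.98892), np.float64(579.0), np.float64(-22.5))
green (np.float32(149.76653), np.float64(527.0), np.float64(218.0)) (np.float32(138.6787), np.float64(527.0), np.float64(218.0))
yellow (np.float32(150.0), np.float64(586.5), np.float64(225.5)) (np.float32(148.36331), np.float64(587.0), np.float64(224.0))
blue (np.float32(149.99812), np.float64(519.5), np.float64(277.0)) (np.float32(142.58467), np.float64(521.5), np.float64(276.0))
red (np.float32(149.9978), np.float64(579.0), np.float64(284.0)) (np.float32(139.05397), np.float64(582.0), np.float64(282.5))
```

```bash
cat >> h.py <<'E'
def down(yaw): return (R.from_euler('z',yaw)*R.from_rotvec([np.pi,0,0])).as_rotvec()
E
python3 - <<'E'
from rig import *
from h import *
B=dict(green=(527,218),yellow=(586.5,225),blue=(520,276.5))
for p in ((527,218,95),(580.5,-23,110),(513,-294,250),(520,276,71)):
    for y in (0,-.4,.4): print(p,y,inverse_kinematics(p,down(y)))
grip(0,20)
goto((*B['green'],95),down(0)); print(read_state()['t'],read_state()['position'])
for n,p in B.items():
    if n!='green': move_straight((*p,88),feed=150)
    print(n,read_state()['position'].round(1),read_state()['force'].round(2))
    move_straight((*p,76),feed=80)
    c=move_straight((*p,60),feed=15,contact_N=10); s=read_state(); print(c,s['position'].round(2),s['force'].round(1),s['t'])
    if n=='green': T=camera("scene"); cv2.imwrite("pics/g1.png",T['image'])
    move_straight((*p,88),feed=100)
print(read_state()['t'])
E
```

```text
(527, 218, 95) 0 [-0.53770781  0.60768965  0.06731158  2.07191728 -0.08582922  0.46452347
 -1.97644405]
(527, 218, 95) -0.4 [-0.61383136  0.61445247  0.17972827  2.07689586 -0.23023412  0.46856194
 -2.23109181]
(527, 218, 95) 0.4 [-0.45944822  0.60601077 -0.0470964   2.06675272  0.05923904  0.47005705
 -1.72179042]
(580.5, -23, 110) 0 [-0.10219075  0.59313108  0.06467707  2.03910187 -0.07387332  0.51149431
 -1.5548872 ]
(580.5, -23, 110) -0.4 [-0.17104976  0.59858396  0.16637775  2.04362649 -0.19107368  0.51366119
 -1.83708928]
(580.5, -23, 110) 0.4 [-0.03065035  0.59174679 -0.04007632  2.03436285  0.0452875   0.51629513
 -1.27410528]
(513, -294, 250) 0 [ 0.39386392  0.41860636  0.04297768  1.89756499 -0.02375826  0.82590496
 -1.12155441]
(513, -294, 250) -0.4 [ 0.31015492  0.42133595  0.16119326  1.90290048 -0.08954589  0.8242064
 -1.4524312 ]
(513, -294, 250) 0.4 [ 0.46912907  0.41965795 -0.06271193  1.89272517  0.03460297  0.83023942
 -0.7823017 ]
(520, 276, 71) 0 [-0.67306714  0.66328581  0.13238518  2.04453818 -0.1899303   0.44503857
 -1.96750559]
(520, 276, 71) -0.4 [-0.74824707  0.67397221  0.24627936  2.04948856 -0.35162675  0.45755682
 -2.20712818]
(520, 276, 71) 0.4 [-0.59118304  0.6580489   0.01016704  2.03908349 -0.01445949  0.44452585
 -1.74088083]
5.0083 [527.42424991 217.29135589  95.07310069]
green [527.4 217.3  95.1] [ 0.07 -0.32 -1.12]
True [527.2  218.12  65.31] [-0.8 -0.5  8.9] 6.1417
yellow [585.3 224.6  87.1] [-0.83 -0.25 -0.23]
True [586.64 225.05  65.34] [-0.4 -0.1  8.2] 8.175
blue [520.6 276.1  87.9] [ 0.39 -0.24  0.18]
True [520.15 276.6   65.34] [-1.5  0.5  8.7] 10.3167
10.7
```

```bash
python3 -c "
import cv2;i=cv2.imread('pics/g1.png');cv2.imwrite('pics/g1c.png',cv2.resize(i[100:290,330:520],None,fx=3,fy=3))"
```

```text
(no output)
```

View pics/g1c.png

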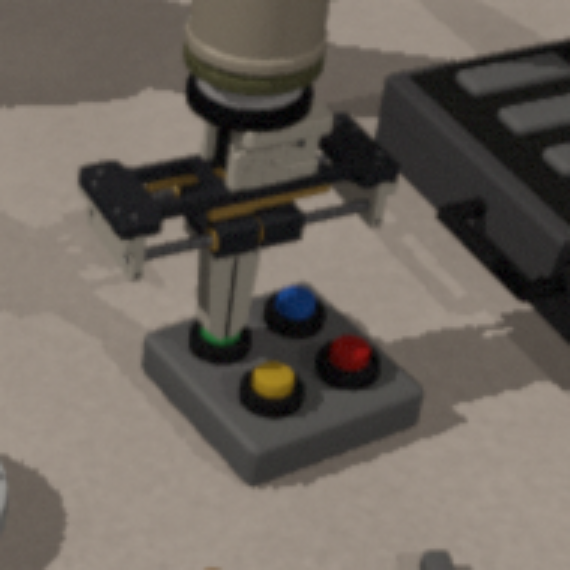

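The fingertips sat on the centre of green (crop 220,330), with the other buttons up. Now I'll grip the knob.

```bash
python3 - <<'E'
from rig import *
from h import *
x,y=580.5,-23.2
p=read_state()['position']; move_straight((p[0],p[1],125),feed=200)
grip(45,20)
goto((x,y,125),down(0))
print(read_state()['position'].round(1))
c=move_straight((x,y,78),feed=60,contact_N=6)
s=read_state();print(c,s['position'].round(2),s['force'].round(1),s['t'])
if not c:
    grip(10,30); s=read_state(); print(s['finger_gap'],s['force'].round(1),s['torque'].round(2),s['position'].round(2),s['t'])
for n,b in(("top",(300,195,395,290)),("scene",(230,180,350,300))):
    C=camera(n);x0,y0,x1,y1=b;cv2.imwrite(f"pics/k_{n}.png",cv2.resize(C['image'][y0:y1,x0:x1],None,fx=4,fy=4))
E
```

```text
[580.6 -21.4 125. ]
False [580.66 -23.26  78.17] [-0.  -0.9  0.2] 14.0083
15.509777725681296 [ 0.7 -0.2  2.6] [0.22 0.08 0.03] [580.62 -23.08  78.18] 14.6
```

View pics/k_scene.png

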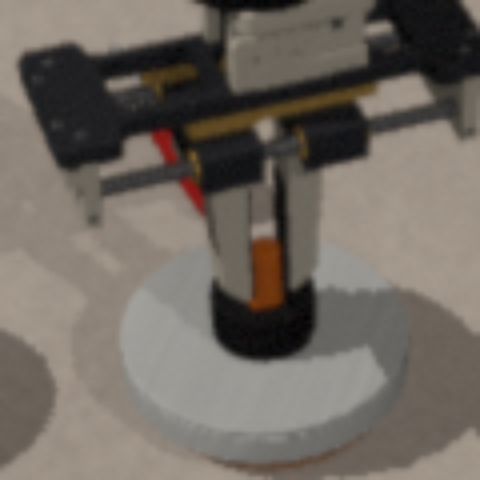

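The knob is held at a 15.5 mm gap (crop 265,275). Next I'll lift, carry, hover over the canister and look.

```bash
python3 - <<'E'
from rig import *
from h import *
move_straight((580.5,-23.2,120),feed=50); s=read_state();print(s['finger_gap'],s['force'].round(1),s['torque'].round(2))
move_straight((580.5,-23.2,215),feed=120)
move_straight((513,-294,215),feed=110)
move_straight((513,-294,190),feed=40)
wait(.3)
s=read_state();print(s['finger_gap'],s['force'].round(1),s['torque'].round(2),s['position'].round(2),s['t'])
import pickle
T=camera("top");S=camera("scene");pickle.dump((T,S),open("c1.pkl","wb"))
g=(0,255,0);w=(255,0,255)
for n,C,b in(("top",T,(440,200,590,350)),("scene",S,(60,140,210,290))):
    x0,y0,x1,y1=b;im=cv2.resize(C['image'][y0:y1,x0:x1],None,fx=4,fy=4)
    for q in((513,-294,147,66,g),(513,-294,110,57,w)): draw(im,circ(C,*q[:4])-[x0,y0]+.5,q[4],4)
    cv2.imwrite(f"pics/h_{n}.png",im[:600,:600])
E
```

```text
15.460438254479694 [ 0.6  0.7 -3.1] [ 0.08  0.05 -0.01]
15.24713677211811 [-0.7 -0.3 -3.2] [-0.02  0.01 -0.08] [ 513.1  -294.03  190.21] 20.3917
```

View pics/h_scene.png

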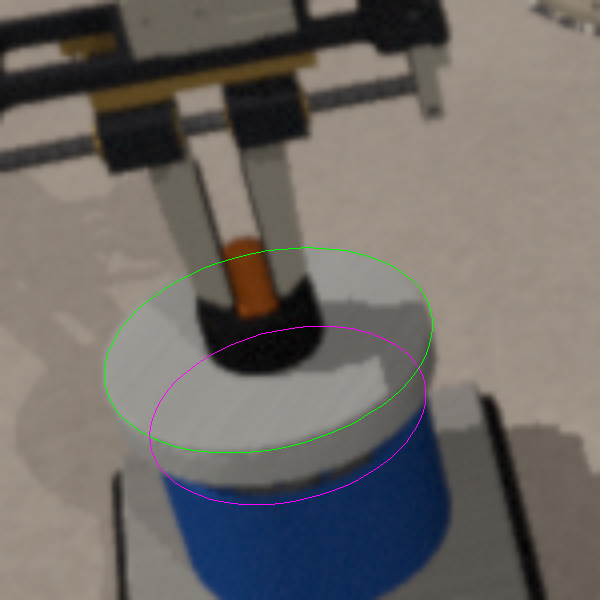

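View pics/h_top.png

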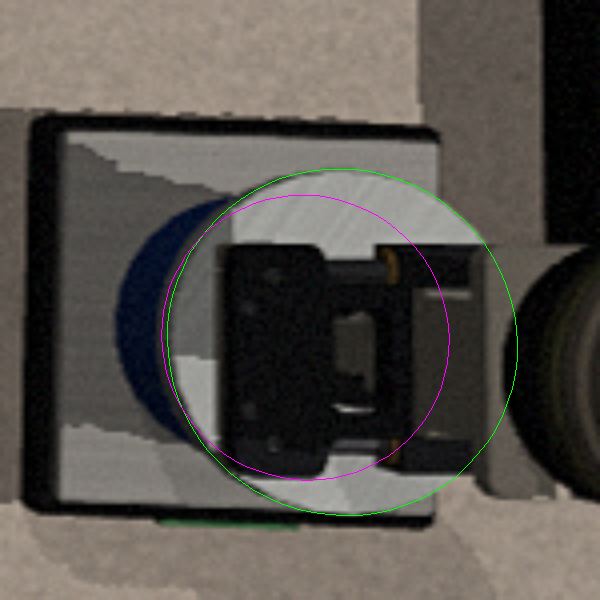

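The lid set is level and lies on the predicted circles over the canister. Now lowering it.

```bash
python3 - <<'E'
from rig import *
from h import *
move_straight((513,-294,176),feed=40)
c=move_straight((513,-294,161),feed=10,contact_N=2.5)
s=read_state();print(c,s['finger_gap'],s['force'].round(1),s['torque'].round(2),s['position'].round(2),s['t'])
C=camera("scene");cv2.imwrite("pics/l1.png",cv2.resize(C['image'][140:290,60:210],None,fx=4,fy=4))
E
```

```text
True 15.517789020103622 [0.4 0.  5.5] [ 0.04  0.1  -0.03] [ 512.96 -293.95  163.14] 22.15
```

View pics/l1.png

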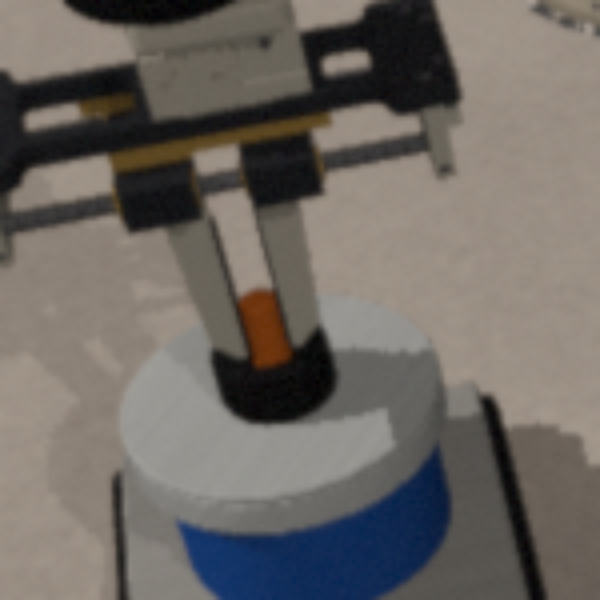

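It seated at TCP z 163.1, exactly as predicted (163). Releasing.

```bash
python3 - <<'E'
from rig import *
from h import *
grip(90,20)
s=read_state();print(s['finger_gap'],s['force'].round(1),s['position'].round(2),s['t'])
move_straight((513,-294,230),feed=120); wait(.2)
C=camera("scene");x0,y0=60,160;im=cv2.resize(C['image'][160:310,60:210],None,fx=4,fy=4)
for q in((513,-294,120,66,(0,255,0)),(513,-294,145,24,(255,0,255)),(513,-294,170,8,(0,255,0)),(513,-294,40,57,(0,255,255))): draw(im,circ(C,*q[:4])-[x0,y0]+.5,q[4],4)
cv2.imwrite("pics/r1.png",im)
import pickle;pickle.dump(C,open("c2.pkl","wb"))
E
```

```text
89.97340591640122 [ 0.3  0.  -0.9] [ 512.23 -293.58  162.26] 23.45
```

View pics/r1.png

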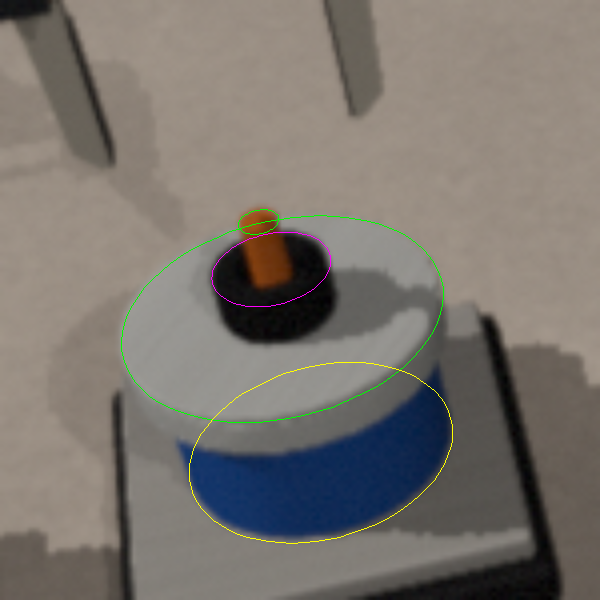

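Knob, collar and disc all match their seated-height circles, so the set is level and seated. I'll check the collar-to-knob offset, then grip the collar.

```bash
python3 - <<'E'
from h import *
import pickle
from scipy.ndimage import map_coordinates as mc
c=pickle.load(open("c2.pkl","rb"))
im=cv2.GaussianBlur(c['image'].astype(np.float32),(0,0),.8)
G=np.minimum(np.sqrt(sum(cv2.Sobel(im[...,i],cv2.CV_32F,1,0)**2+cv2.Sobel(im[...,i],cv2.CV_32F,0,1)**2 for i in range(3))),150)
def f(z,r): return max((mc(G,circ(c,x,y,z,r)[:,::-1].T,order=1).mean(),x,y) for x in np.arange(506,520,.5) for y in np.arange(-301,-287,.5))
print('disc',f(120,66),'knob',f(170,8),'collar base',f(120,24))
E
python3 - <<'E'
from rig import *
from h import *
x,y=513,-294
c=move_straight((x,y,160),feed=80,contact_N=6)
if not c: c=move_straight((x,y,139),feed=30,contact_N=4)
s=read_state();print(c,s['position'].round(2),s['force'].round(1),s['t'])
C=camera("scene");cv2.imwrite("pics/q1.png",cv2.resize(C['image'][160:310,60:210],None,fx=4,fy=4))
E
```

```text
disc (np.float32(93.95584), np.float64(511.5), np.float64(-295.0)) knob (np.float32(142.95346), np.float64(511.0), np.float64(-294.0)) collar base (np.float32(124.950424), np.float64(511.5), np.float64(-295.5))
False [ 513.05 -294.02  139.03] [-0.5  0.2 -0.1] 26.2917
```

View pics/q1.png

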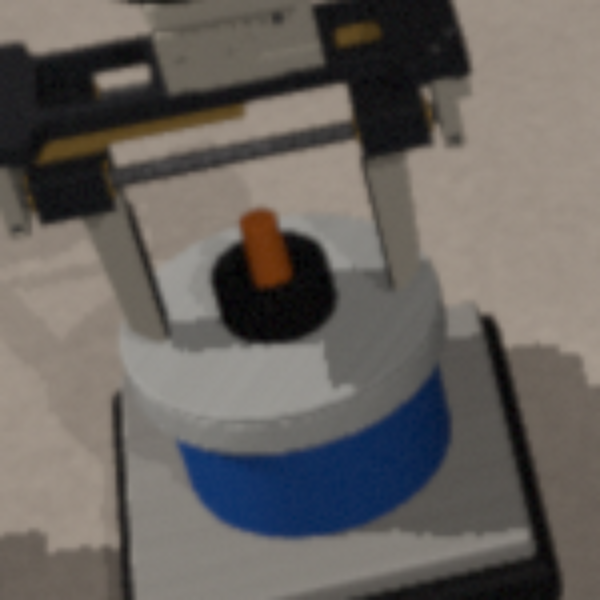

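```bash
python3 - <<'E'
from rig import *
from h import *
grip(56,30);grip(44,30)
s=read_state();print(s['finger_gap'],s['force'].round(1),s['torque'].round(2),s['position'].round(2),s['t'])
p=(513,-294)
move_straight((*p,146),feed=15);wait(.2)
s=read_state();print(s['finger_gap'],s['force'].round(1),s['torque'].round(2),s['position'].round(2),s['t'])
C=camera("scene");cv2.imwrite("pics/u1.png",cv2.resize(C['image'][160:310,60:210],None,fx=4,fy=4))
E
```

```text
46.47591897329302 [ 0.4 -0.6 -0.8] [-0.05  0.04 -0.03] [ 512.98 -294.06  138.98] 27.4167
46.75345894671729 [-0.1 -0.1 -0.8] [ 0.01 -0.07 -0.04] [ 512.94 -294.    145.93] 28.2333
```

View pics/u1.png

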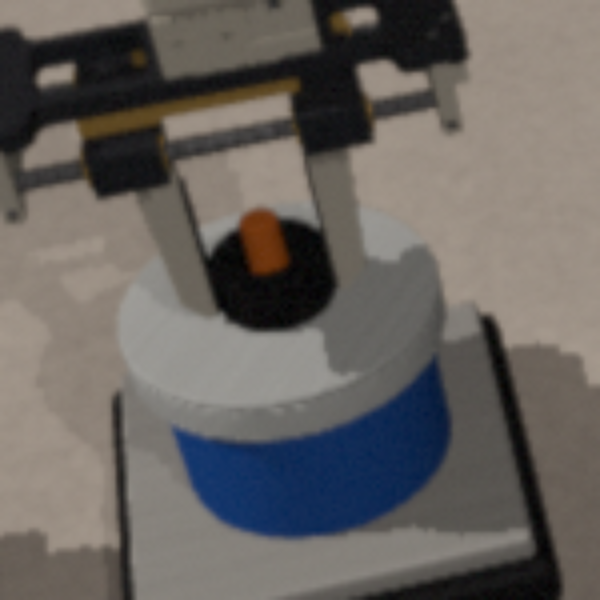

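The outer lid rose and the knob top stayed at crop (260,215). I'll keep lifting.

```bash
python3 - <<'E'
from rig import *
from h import *
p=(513,-294)
move_straight((*p,200),feed=30)
move_straight((*p,245),feed=50);wait(.5)
s=read_state();print(s['finger_gap'],s['force'].round(1),s['torque'].round(2),s['position'].round(2),s['tcp_rot'].round(3),s['t'])
C=camera("scene");x0,y0=40,80
im=C['image'][80:310,40:240];im=cv2.resize(im,None,fx=2.6,fy=2.6)
for q in((513,-294,226,66,(0,255,0)),(513,-294,115,57,(255,0,255)),(513,-294,170,8,(0,255,0)),(513,-294,205,66,(0,255,255))): draw(im,circ(C,*q[:4])-[x0,y0]+.5,q[4],2.6)
cv2.imwrite("pics/f1.png",im)
T=camera("top");cv2.imwrite("pics/f1t.png",T['image'])
E
```

```text
46.70020156661461 [-0.   0.4 -0.9] [-0.01  0.02  0.03] [ 512.98 -294.    244.93] [-3.141e+00 -0.000e+00  3.000e-03] 31.7833
```

View pics/f1.png

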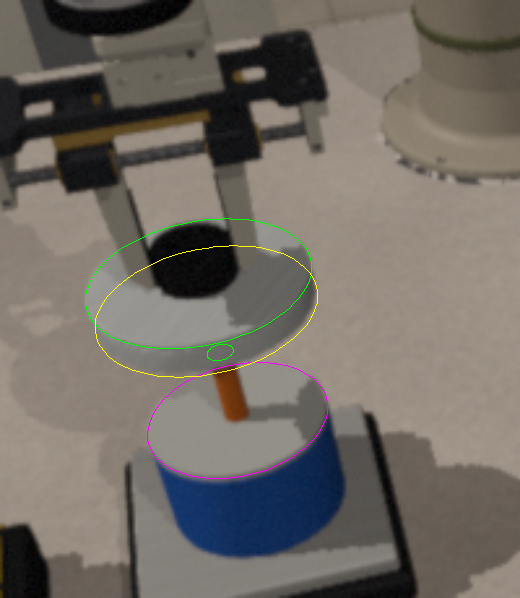

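View pics/f1t.png

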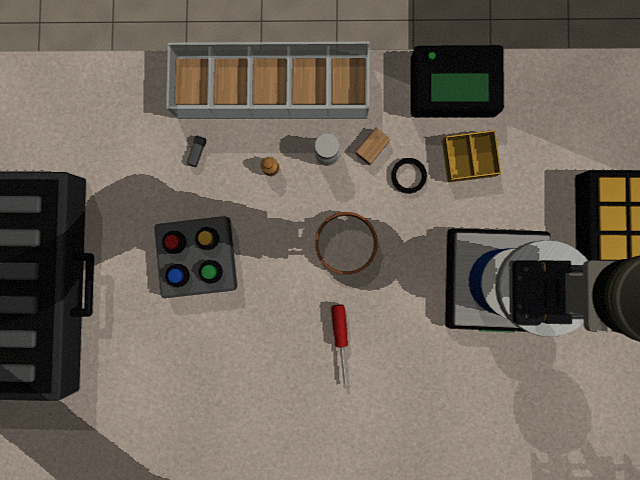

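```bash
python3 -c "
from rig import *
hand_in()"
```

```text
the job is handed in; nothing more can be done
```

The job is handed in at about 32 s of the 67 s allowed, with every step done in the order asked.

- **Buttons:** I pressed green, yellow and blue once each. Every press stopped firmly at 8–9 N and the same depth, about 5.7 mm by the nominal numbers. That is 0.3 mm short of the stated 6 mm, but the force is above the 5 N for fully down. Button travel couldn't be read directly. I did not touch red.
- **Lid set:** I carried both lids by the orange knob. They seated at a tool height of 163.1 mm against 163 predicted, and after release the image matched the seated heights.
- **Outer lid:** I gripped it by the black collar (46.7 mm gap on the nominally 48 mm collar) and lifted it straight up 106 mm. It is held level, with its skirt about 35 mm above the knob by calculation.
- **Last images:** The inner lid sits flat and centred on the canister. I saw no change in the other objects by eye, apart from the screwdriver tip looking about 7 px different. That is probably the changed shadow, as its handle is in the same place and the arm never went near it.
- **Camera agreement:** The two cameras disagreed by 1–4 mm in x, so I used values between them.

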